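# Set the polariser ring to the pinned scale mark

## Robot

A 6-joint arm with a two-finger parallel gripper is mounted at the origin on a cart in front of the work surface, level with it; the furniture and walls round the work are solid. World frame = base frame: x ahead of the robot, y to its left, z up, the work surface at z = 0. Lengths are in m, angles in rad, forces in N, time in s.
With the tool pointing down it reaches from about 0.35 to 0.775 m from the base axis. Payload 7.3 kg.
Tool frame: the origin (TCP) lies at the very end of the fingers, on their centre line; the grasp point (between the pads) lies 19 mm behind it (robot.tcp_to_grasp is the distance from the TCP to the grasp point, in m); x points along the fingers, y is the direction in which the jaws open and shut, and the axes are right-handed (so a half turn about x gives the same grasp; the last joint's range is limited). The gripper opens to 92 mm and grips with 3 to 60 N. Pads are 19 mm wide; open, the fingers measure 130 mm over their backs; the gripper's body (75 mm by 190 mm) begins 47 mm behind the grasp point.
Start: joints at [-1.329, 0.342, 1.524, -0, 1.275, -0.146], TCP at [0.199, -0.486, 0.227] pointing down, gripper open.
Joint ranges: [-2.53, 2.53], [-0.77, 2.02], [0.04, 2.7], [-1, 4.14], [0.28, 2.66], [-3.11, 3.11]. Speed limits (rad/s): [2.57, 2.57, 3.14, 3.14, 3.14, 3.14].

## Interface

Orientations are given as [roll, pitch, yaw] about the fixed x, y, z axes, in that order (R = Rz(yaw) Ry(pitch) Rx(roll)).
In Python, from cell import robot gives the robot as it stands.
- The arm moves only by the tool move_arm, never from a script. Its argument "increments" is a list of rows, each a list of 4 numbers: the shift along the tool's x, y, z normalised to -1 to 1, where 1 is 40 cm, then the turn about the tool's x normalised to -1 to 1, where 1 is 60 degrees. In form: [[dx, dy, dz, twist], ...]. A call has 1 to 5 rows; each row is the pose to reach, as a shift and turn from the pose commanded when the call began, along the tool's axes at that moment; what a row does not reach only later rows make up. A row lasts 1/8 s, in which the tool goes at most 62.5 mm and 10.7 degrees, less where a joint would pass 70% of its speed; a pose out of reach is approached as far as the arm can. A call with a number of a shift or a turn outside -1 to 1 is refused whole. A call with a gripper value outside its range is refused whole. "gripper" is the closure, from 0 (fully open) to 1 (shut), set as the call begins (left out, the last holds). The fingers move at their own pace and stop on an object; "squeeze" is the grip in N (left out, the last holds). Time passes only in rows, so rows that repeat a pose let the fingers close. It gives the time, the measured TCP pose, the force and the opening at its end, in the units of the state.
- robot.observe(): the state, without advancing time (a new reading comes with each control period).
- robot.read_camera(name): name is "side" or "top" or "wrist"; returns the picture (384x512x3 uint8, red, green, blue); there is no depth.
- robot.camera_params(name): a dict with "fx", "fy", "cx", "cy" (pixels), "R" (3x3) and "t" (3): a world point X has camera coordinates R X + t; the wrist camera has in their place "tool_from_camera" (4x4, takes a point from camera to tool coordinates, whose origin is the TCP and whose axes are the tool frame's). Camera axes: x right, y down, z forward; pixel columns grow to the right and rows downward; lengths in m; the calibration is good to about 2 mm. The wrist camera is an equidistant fisheye: a pixel r from the principal point sees the ray r / f radians off the axis. A picture is of the moment at which its call begins: read the wrist's pose just before it. camera_params takes no time and is no camera call.
- robot.hand_in(): hands the job in, once; it reports no verdict.
The state is a dict: "time": time; "qpos": joint angles; "qvel": joint speeds; "joint_efforts": joint torques, N m; "tool_pos": TCP position; "tool_rot": TCP orientation; "contact_force": force on the tool from outside, world axes, zero at the start; "torque": the same for the moment, N m; "opening": finger opening in m.
Only numpy, scipy, OpenCV 4.12 (cv2) and the standard library are available. Lean on these libraries where they do the work, as an engineer would, in place of code of your own. Each camera call takes 0.05 s, during which the arm holds its last target.

## Task

One of the six main marks on the scale of the round polarisation viewer carries a tall pin; the others carry low studs. With the fingertips, push the ring's upright tab round until the ring's pointer points straight at the tall pin, leave it there and take the hand away. Do not grip the tab, and do not shift the dish on the window or the vial, bottle and timer beside the viewer.

Things in the scene. Friction and masses are not known exactly. Their poses are not given: they have to be found in the camera images.
- viewer: polarisation viewer, a round grey housing 236 mm in diameter, fixed to the worktop. Its flat scale surface is 30 mm above the worktop. Origin: centre of its underside, on the ring's axis; z up, -x points to the middle of the scale (roughly towards the robot). A dark ring 160 mm in diameter, top at 40 mm, turns on it; inside the ring is a fixed white window, 104 mm in diameter, top at 43 mm.
- ring (a joint): angle of the polariser ring, rad, about the viewer's z (up), positive counterclockwise seen from above; at 0 the pointer and the tab lie on the viewer's -x axis, so at angle a they lie in the viewer-frame direction (-cos a, -sin a). Stops at -1.25 and 1.25. It starts near 0, between the middle marks. The ring has dry friction, about 0.14 N m (some 2 N at the tab): it stays where it is left and does not spring back.
- tab (a point): centre of the upright aluminium tab fixed on the ring, by which it is pushed: 66 mm from the ring's axis, 22 mm long in the radial direction, 16 mm thick across (in the direction of motion), flat sides, reaching from 45 to 121 mm above the worktop (this point is at 85 mm). It turns with the ring. Pressing both its flat sides at once with the fingers counts as gripping.
- aim (a point): point that turns with the ring, 105 mm from its axis in the pointer's direction, 9 mm beyond the tip of the aluminium cone pointer (the tip is 96 mm from the axis, 36 mm above the worktop). It lies on the circle of the pin and studs.
- set_pin: the tall pin: white plastic, 10 mm in diameter, 32 mm tall (its top is 62 mm above the worktop), on a 12 mm foot, fixed at one of the six main marks, 105 mm from the ring's axis. The main marks are at ring angles -58, -40, -22, 22, 40 and 58 degrees; the other five carry white studs 12 mm in diameter and only 4 mm tall. Origin: centre of its underside.
- dish: covered petri dish, 73 mm in diameter, 15 mm high, loose on the window. Origin: centre of its underside.
- vial: brown screw-cap vial, 25 mm in diameter, 60 mm tall, loose on the worktop left of the viewer. Origin: centre of its underside.
- bottle: clear stoppered bottle, 59 mm in diameter, 140 mm tall, loose on the worktop right of the viewer. Origin: centre of its underside.
- timer: white flat timer, 62 x 66 x 18 mm, loose on the worktop left of the viewer. Origin: centre of its underside.
Mind the look-alikes: they are no part of the job. What is shaped like the timer but black or red is not meant.

How it is judged:
By the outcome, as a careful person would: the job done as asked, in the order asked, and still so for the second after the job is handed in, with the robot touching nothing.
It also fails if it takes over 32 s, if anything falls off the work surface, if the arm or the gripper's body presses on something with over 40 N, if the wrist force passes 120 N, or if a joint passes its speed limit or range.

## Working session

There is one attempt and no reset: what is moved stays moved. The work goes in short steps, Python scripts to look and compute and a tool call to move; the robot and the scene stay as the last step left them, time stands still between calls to the robot, and variables do not carry over. Pictures are saved under pics/ and viewed, and the job is handed in when it is done.

Besides the shell and the picture viewer there is one more tool, called after "Request:" as name(argument=value, ...) on one line, values as JSON. move_arm: Moves the arm, as the interface text tells. Its arguments: {"type":"object","properties":{"increments":{"type":"array","items":{"type":"array","items":{"type":"number"}}},"gripper":{"type":"number"},"squeeze":{"type":"number"}},"required":["increments"]}

```bash
mkdir -p pics; ls; python3 - <<'E'
from cell import robot
import cv2
for n in ("top","side"):
    im=robot.read_camera(n); cv2.imwrite(f"pics/{n}0.png",im[:,:,::-1])
    p=robot.camera_params(n); print(n,p)
s=robot.observe(); print(s)
E
```

```text
pics
top {'fx': 438.38670497054505, 'fy': 438.38670497054505, 'cx': 253.8650156617966, 'cy': 194.16238571970058, 'R': array([[-1.14678488e-01, -9.93402595e-01, -3.58164210e-04],
       [-9.70585979e-01,  1.12121351e-01, -2.13053188e-01],
       [ 2.11687748e-01, -2.40849883e-02, -9.77040537e-01]]), 't': array([0.09130765, 0.54035483, 1.19433886])}
side {'fx': 448.972360868173, 'fy': 448.972360868173, 'cx': 264.6971084195504, 'cy': 196.03270149725608, 'R': array([[-0.99373062, -0.11007673, -0.01955941],
       [-0.05451059,  0.62978398, -0.7748553 ],
       [ 0.09761174, -0.76893124, -0.63183598]]), 't': array([0.55542667, 0.06390693, 1.05381662])}
{'time': 0.1, 'qpos': array([-1.32900663e+00,  3.42652337e-01,  1.52487161e+00,  6.18827064e-05,
        1.27542818e+00, -1.45995015e-01]), 'qvel': array([ 0.0022133 , -0.00164598, -0.00307537, -0.00095491,  0.00063612,
       -0.00015259]), 'joint_efforts': array([ 8.47632346e-04, -4.32005775e+01, -2.44694334e+01,  7.18354108e-02,
        5.26257267e-02, -5.48382468e-05]), 'tool_pos': array([ 0.1984796 , -0.48566187,  0.22613225]), 'tool_rot': array([-1.76029428,  1.56943557,  1.76906503]), 'contact_force': array([ 0.31530775, -0.8878534 , -0.54386125]), 'torque': array([-0.01419279, -0.0277696 ,  0.02075338]), 'opening': 0.09196193326879448}
```

View pics/top0.png

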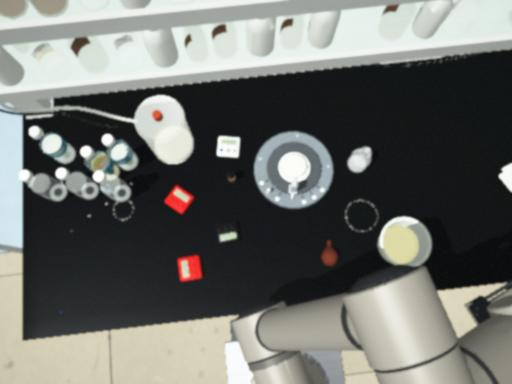

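View pics/side0.png

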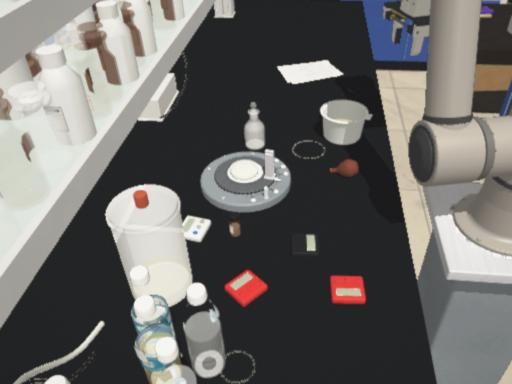

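The top view shows the viewer near (293,170), with the vial at (232,177), timer at (228,147) and bottle at (359,158). The side view shows it near (246,180). I'll enlarge both.

```bash
python3 - <<'E'
import cv2
a=cv2.imread("pics/top0.png")[120:220,225:380]; cv2.imwrite("pics/topc.png",cv2.resize(a,None,fx=5,fy=5,interpolation=cv2.INTER_CUBIC))
a=cv2.imread("pics/side0.png")[95:245,170:320]; cv2.imwrite("pics/sidec.png",cv2.resize(a,None,fx=4,fy=4,interpolation=cv2.INTER_CUBIC))
E
```

```text
(no output)
```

View pics/topc.png

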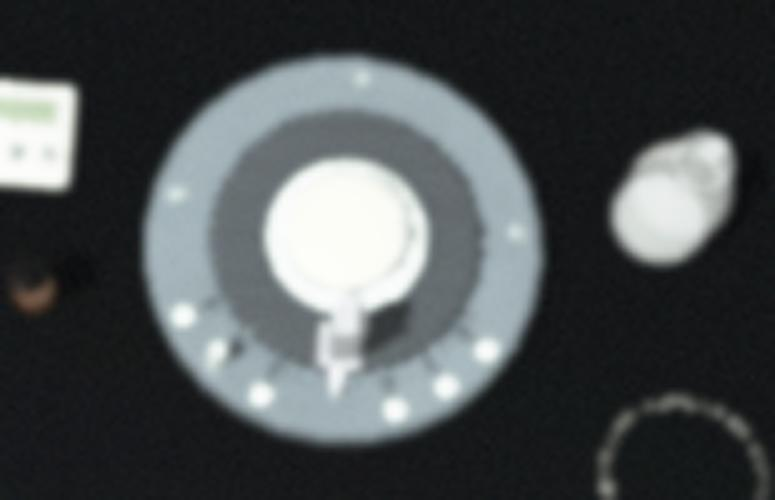

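View pics/sidec.png

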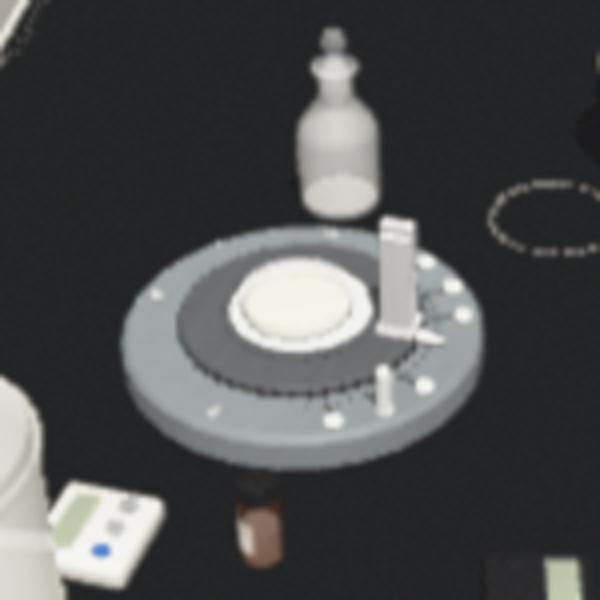

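The tall pin is the middle mark of the left group: top crop (217,350), side crop (385,390). That makes it the −40° mark. Next I'll measure the geometry.

```bash
cat > h.py <<'E'
import numpy as np, cv2
from cell import robot
def ray(n,uv):
    p=robot.camera_params(n);R,t=p['R'],p['t']
    d=R.T@np.array([(uv[0]-p['cx'])/p['fx'],(uv[1]-p['cy'])/p['fy'],1.]);return -R.T@t,d
def plane(n,uv,z):
    o,d=ray(n,uv);return o+d*(z-o[2])/d[2]
def tri(a,b):
    A=[];B=[]
    for n,uv in((('top'),a),(('side'),b)):
        o,d=ray(n,uv);d/=np.linalg.norm(d);P=np.eye(3)-np.outer(d,d);A.append(P);B.append(P@o)
    return np.linalg.lstsq(np.vstack(A),np.hstack(B),rcond=None)[0]
E
python3 - <<'E'
from h import *
np.set_printoptions(precision=4,suppress=True)
out={}
T=lambda x,y:((x+.5)/5-.5+225,(y+.5)/5-.5+120)
S=lambda x,y:((x+.5)/4-.5+170,(y+.5)/4-.5+95)
top={-58:(183,316),-22:(261,394),22:(395,410),40:(446,388),58:(486,351)}
side={-58:(333,421),-22:(425,385),22:(463,314),40:(453,286),58:(427,261)}
def refine(n,uv):
    im=cv2.imread(f"pics/{n}0.png",0).astype(float);u,v=int(round(uv[0])),int(round(uv[1]))
    w=im[v-2:v+3,u-2:u+3];w=np.clip(w-190,0,None);yy,xx=np.mgrid[v-2:v+3,u-2:u+3]
    return ((w*xx).sum()/w.sum(),(w*yy).sum()/w.sum())
for nm,z in(("top",.034),("side",.034)):
    src=top if nm=="top" else side;F=T if nm=="top" else S
    P=np.array([plane(nm,refine(nm,F(*src[k])),z)[:2] for k in src]);a=np.radians(list(src))
    M=-.105*np.c_[np.cos(a),np.sin(a)]
    mc,pc=M.mean(0),P.mean(0);A=M-mc;B=P-pc
    th=np.arctan2((A[:,0]*B[:,1]-A[:,1]*B[:,0]).sum(),(A*B).sum())
    R=np.array([[np.cos(th),-np.sin(th)],[np.sin(th),np.cos(th)]]);c=pc-R@mc
    print(nm,"centre",c,"yaw",np.degrees(th));print((A@R.T-B)*1000)
    # tri heights
for k in top: print(k,tri(refine("top",T(*top[k])),refine("side",S(*side[k]))))
# housing outline in top
im=cv2.imread("pics/top0.png");g=im[:,:,0]
m=(g>90).astype(np.uint8);n,l,st,ce=cv2.connectedComponentsWithStats(m)
i=l[125:215,250:335][10,15] if 0 else l[140,280];print(st[i],ce[i])
cs,_=cv2.findContours((l==i).astype(np.uint8),0,2);c=max(cs,key=cv2.contourArea);(e)=cv2.fitEllipse(c);print(e,plane("top",e[0],.03))
print("pointer tip",plane("top",T(335,396),.036),plane("side",S(443,341),.036))
print("tab top",tri(T(347,305),S(398,222)), plane("side",S(398,224),.121))
print("pin top",plane("side",S(384,370),.062),plane("top",T(222,345),.062),tri(T(222,345),S(384,370)))
for nm,a,z in(("bottle base",S(340,205),0),("vial base",S(262,560),0)): print(nm,plane("side",a,z))
E
```

```text
top centre [ 0.6179 -0.0968] yaw -13.202335190801286
[[-0.1007 -0.4529]
 [-0.1311  0.2855]
 [ 0.2288  0.1784]
 [-0.2839  0.1325]
 [ 0.2869 -0.1435]]
side centre [ 0.6201 -0.0938] yaw -13.353915995455132
[[ 0.2245  0.5605]
 [-0.1658  0.4328]
 [ 0.0639 -0.1117]
 [ 0.3313 -0.3959]
 [-0.454  -0.4857]]
-58 [0.5857 0.0029 0.0318]
-22 [ 0.5339 -0.0368  0.031 ]
22 [ 0.5156 -0.1136  0.0307]
40 [ 0.5257 -0.1448  0.0307]
58 [ 0.5451 -0.1713  0.0307]
[ 254  131   80   78 4807] [292.9571 169.3222]
((293.0452575683594, 169.50933837890625), (76.62324523925781, 79.05316162109375), 102.12393951416016) [ 0.6143 -0.0957  0.03  ]
pointer tip [ 0.5258 -0.0791  0.036 ] [ 0.5266 -0.0768  0.036 ]
tab top [ 0.5567 -0.0827  0.1213] [ 0.5546 -0.0801  0.121 ]
pin top [ 0.5567 -0.011   0.062 ] [ 0.5576 -0.016   0.062 ] [ 0.5579 -0.0162  0.058 ]
bottle base [ 0.6205 -0.2842  0.    ]
vial base [0.6175 0.0942 0.    ]
```

```bash
cat >> h.py <<'E'
from scipy.spatial.transform import Rotation as Ro
def pose():
    s=robot.observe();return s['tool_pos'],Ro.from_euler('xyz',s['tool_rot']).as_matrix(),s
C=np.array([.619,-.0953]);YAW=np.radians(-13.28)
E
python3 - <<'E'
from h import *
np.set_printoptions(precision=4,suppress=True)
p,R,s=pose();print(p,R,"cols=tool axes")
print(R.T@(np.array([.53,-.17,.226])-p)/.4)
E
```

```text
[ 0.1985 -0.4857  0.2261] [[-0.0003  0.3781 -0.9258]
 [ 0.0013 -0.9258 -0.3781]
 [-1.     -0.0013 -0.0003]] cols=tool axes
[ 0.0012 -0.4172 -1.0657]
```

```bash
cat >> h.py <<'E'
def goal(a,gap,z,out=0.):
    "TCP & frame for pusher with ring angle a (deg), gap from trailing face (m)"
    f=np.pi+YAW+np.radians(a);r=np.array([np.cos(f),np.sin(f)]);t=np.array([np.sin(f),-np.cos(f)])
    P=np.r_[C+(.066+out)*r-t*(.008+.0095+gap),z]
    Z=np.r_[-t,0];X=np.array([0,0,-1.]);return P,np.c_[X,np.cross(Z,X),Z]
def inc(P,Rg,p,R):
    d=R.T@(P-p)/.4;Q=R.T@Rg;tw=np.degrees(np.arctan2(Q[2,1],Q[1,1]))/60
    return np.round(np.r_[d,tw],4)
E
python3 - <<'E'
from h import *
p,R,s=pose();P,G=goal(2.7,.04,.226);print(P,inc(P,G,p,R))
E
```

```text
[ 0.54356456 -0.13970433  0.226     ] [ 0.0013 -0.4745 -1.1257 -0.9534]
```

Request:
move_arm(increments=[[0,-0.06,-0.14,-0.12],[0,-0.12,-0.28,-0.25],[0,-0.18,-0.42,-0.38],[0,-0.24,-0.56,-0.5],[0,-0.24,-0.56,-0.5]], gripper=1, squeeze=10)

```text
time: 0.72
tool_pos: [0.3717, -0.3093, 0.2265]
tool_rot: [-2.575, 1.57, 1.485]
contact_force: [0.1, -0.8, -0.0]
opening: 0.0465
```

```bash
python3 - <<'E'
from h import *
p,R,s=pose();P,G=goal(2.7,.04,.226);print(p,s['qpos'],s['opening'],s['time'],P,inc(P,G,p,R))
E
```

```text
[ 0.37173685 -0.3092898   0.22653049] [-8.53113403e-01  2.66778036e-01  1.63281041e+00  7.95279478e-04
  1.24273018e+00 -2.00852884e-01] 0.04654916700011244 0.725 [ 0.54356456 -0.13970433  0.226     ] [ 0.0018  0.0839 -0.5977 -0.4468]
```

Request:
move_arm(increments=[[0,0.02,-0.15,-0.11],[0,0.04,-0.3,-0.22],[0,0.06,-0.45,-0.34],[0,0.084,-0.598,-0.447],[0,0.084,-0.598,-0.447]])

```text
time: 1.35
tool_pos: [0.5444, -0.1422, 0.2259]
tool_rot: [-2.328, 1.57, 2.197]
contact_force: [-0.8, -0.3, -0.3]
opening: 0.0009
```

```bash
python3 - <<'E'
from h import *
for n in("top","side"):
    im=robot.read_camera(n);cv2.imwrite(f"pics/{n}1.png",im[:,:,::-1])
a=cv2.imread("pics/side1.png")[40:240,150:350];cv2.imwrite("pics/s1c.png",cv2.resize(a,None,fx=3,fy=3,interpolation=2))
p,R,s=pose();P,G=goal(2.7,.03,.085);print(p,s['opening'],s['time'],s['contact_force'],P,inc(P,G,p,R))
E
```

```text
[ 0.54224151 -0.14462763  0.22605393] 0.0004493481956731742 1.45 [-0.27919835  0.00241097  0.43007321] [ 0.54540064 -0.12987433  0.085     ] [ 0.3526  0.0012 -0.0379 -0.0072]
```

View pics/s1c.png

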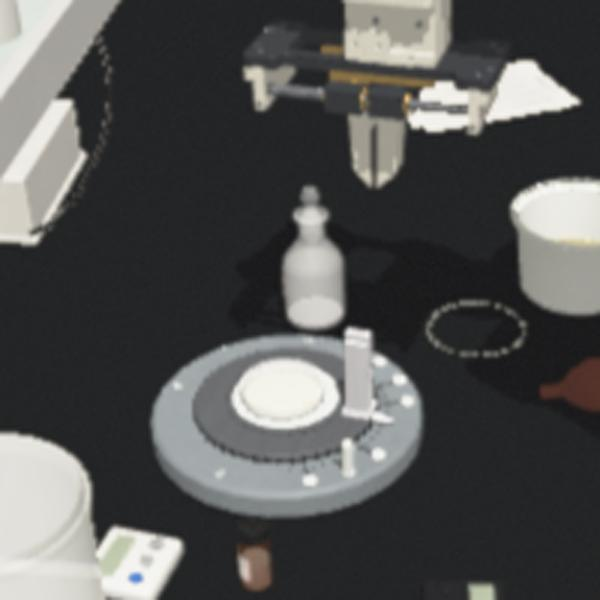

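The fingers are shut above the near side of the tab at (375,170) in the crop, with nothing in the way below. I'll lower them with a gap of about 45 mm, since the tool stands about 5 mm farther back.

Request:
move_arm(increments=[[0.15,0,0,0],[0.3,0,0,0],[0.363,0,0,0],[0.363,0,0,0]])

```text
time: 1.95
tool_pos: [0.5404, -0.1453, 0.0798]
tool_rot: [-1.681, 1.566, 2.837]
contact_force: [0.0, -0.3, 0.7]
opening: 0.0006
```

```bash
python3 - <<'E'
from h import *
im=robot.read_camera("side");cv2.imwrite("pics/s2.png",cv2.resize(im[95:245,170:320,::-1],None,fx=4,fy=4,interpolation=2))
p,R,s=pose();print(p,s['contact_force'],s['time'])
for a,g in((2.7,.01),(2.7,0),(-8,0),(-18,0),(-28,0)):P,G=goal(a,g,.08);print(a,g,P,inc(P,G,p,R))
E
```

```text
[ 0.54185189 -0.14555129  0.08157928] [-0.31888844 -1.0193885   0.35444545] 2.0
2.7 0.01 [ 0.54907281 -0.11021434  0.08      ] [ 0.0039  0.0007 -0.0902 -0.0091]
2.7 0 [ 0.55090889 -0.10038435  0.08      ] [ 0.0039  0.0004 -0.1152 -0.0091]
-8 0 [ 0.55114881 -0.0876537   0.08      ] [ 0.0039 -0.0051 -0.1465  0.1692]
-18 0 [ 0.55350739 -0.07598763  0.08      ] [ 0.0039 -0.005  -0.1763  0.3359]
-28 0 [ 0.55785593 -0.06490835  0.08      ] [ 3.900e-03  4.000e-04 -2.055e-01  5.026e-01]
```

View pics/s2.png

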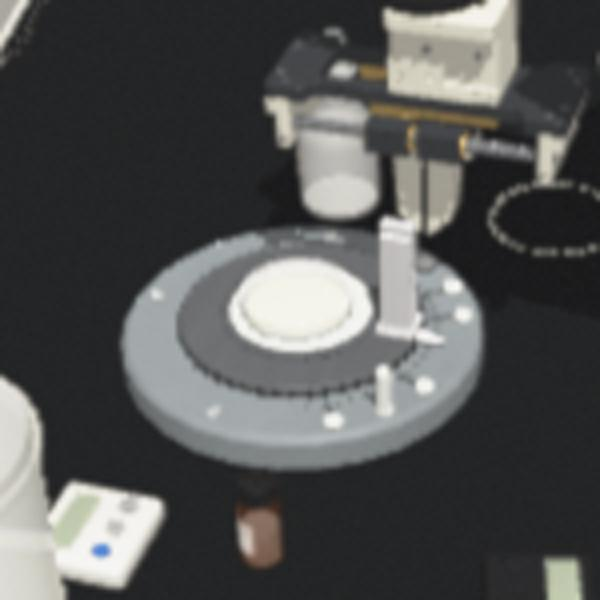

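The fingers are down behind the tab at (425,225) in the crop, and both the bottle and the dish are clear. I'll make contact and push along the arc.

Request:
move_arm(increments=[[0,0,-0.09,0],[0,0,-0.115,0],[0,-0.005,-0.147,0.17],[0,-0.005,-0.176,0.336],[0,-0.005,-0.176,0.336]])

```text
time: 2.62
tool_pos: [0.5549, -0.075, 0.083]
tool_rot: [1.755, 1.568, -0.357]
contact_force: [-0.1, -0.3, 0.4]
opening: 0.0003
```

```bash
cat >> h.py <<'E'
def snap(k):
    a=robot.read_camera("side");b=robot.read_camera("top")
    cv2.imwrite(f"pics/sr{k}.png",a[:,:,::-1]);cv2.imwrite(f"pics/tr{k}.png",b[:,:,::-1])
    A=cv2.resize(a[120:220,190:300,::-1],None,fx=6,fy=6,interpolation=2)
    cv2.imwrite(f"pics/s{k}.png",A)
    cv2.imwrite(f"pics/t{k}.png",cv2.resize(b[120:220,225:380,::-1],None,fx=5,fy=5,interpolation=2))
E
python3 - <<'E'
from h import *
snap(3)
p,R,s=pose();print(p,s['contact_force'],s['time'])
for a,g in((-18,0),(-23,0),(-28,0),(-33,0),(-36,0)):P,G=goal(a,g,.08);print(a,g,P,inc(P,G,p,R))
E
```

```text
[ 0.55438523 -0.07511802  0.08235364] [ 0.80636161  0.07175441 -0.15689093] 2.725
-18 0 [ 0.55350739 -0.07598763  0.08      ] [ 0.0059 -0.0008  0.003   0.0059]
-23 0 [ 0.55543979 -0.07035306  0.08      ] [ 0.0059 -0.0039 -0.0116  0.0892]
-28 0 [ 0.55785593 -0.06490835  0.08      ] [ 0.0059 -0.0057 -0.0264  0.1725]
-33 0 [ 0.5607374  -0.05969495  0.08      ] [ 0.0059 -0.0062 -0.0412  0.2559]
-36 0 [ 0.56268068 -0.05669451  0.08      ] [ 0.0059 -0.0059 -0.0502  0.3059]
```

View pics/s3.png

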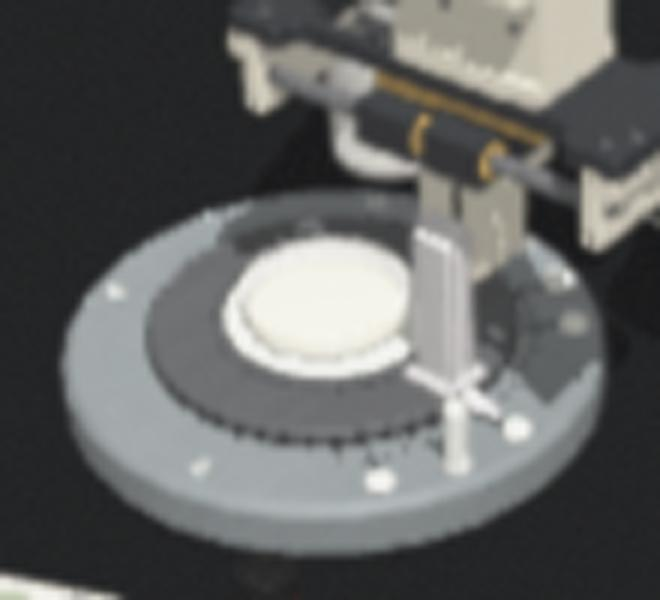

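View pics/t3.png

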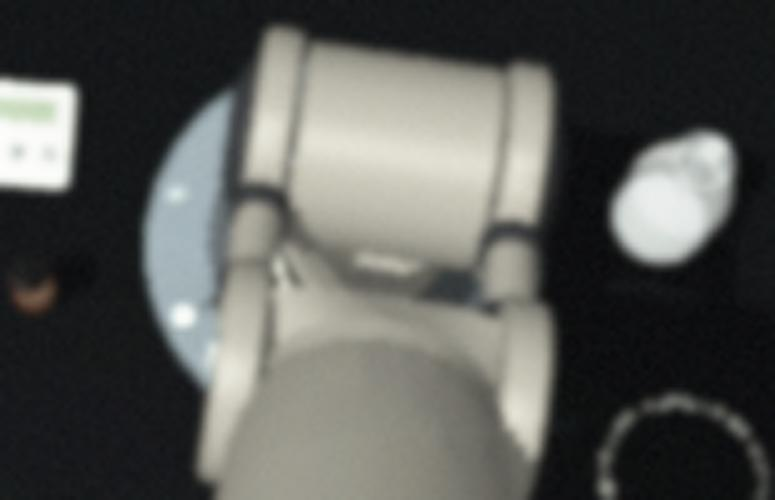

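```bash
cat >> h.py <<'E'
CS=np.array([.6201,-.0938])
def aside(x,y,z=.036):
    q=plane("side",((x+.5)/6-.5+190,(y+.5)/6-.5+120),z)[:2]-CS
    return np.degrees(np.arctan2(q[1],q[0]))%360-180+13.35,np.linalg.norm(q)
E
python3 - <<'E'
from h import *
print(aside(500,416),aside(517,428,.034),aside(457,467,.03),aside(458,400,.062),aside(437,236,.121))
E
```

```text
(np.float64(-22.03460519614793), np.float64(0.09585416898836491)) (np.float64(-21.81450633895772), np.float64(0.10475256656151989)) (np.float64(-39.3307392110252), np.float64(0.10413664779344342)) (np.float64(-37.889358588201524), np.float64(0.10181982896588114)) (np.float64(-30.00674501993975), np.float64(0.07328401828653978))
```

The ring is at about −22°, some 4° ahead of the nominal finger angle. I'll push on to about −35°.

Request:
move_arm(increments=[[0,-0.004,-0.014,0.09],[0,-0.006,-0.028,0.18],[0,-0.006,-0.035,0.22],[0,-0.006,-0.035,0.22]])

```text
time: 3.22
tool_pos: [0.5594, -0.062, 0.0818]
tool_rot: [1.587, 1.57, -0.755]
contact_force: [0.7, -1.3, 1.0]
opening: 0.0006
```

```bash
python3 - <<'E'
from h import *
snap(4)
p,R,s=pose();print(p,s['contact_force'],s['time'])
for a,g in((-31,0),(-33,0),(-35,0),(-36,0)):P,G=goal(a,g,.08);print(a,g,P,inc(P,G,p,R))
E
```

```text
[ 0.55924514 -0.06179275  0.08163324] [-0.74274182 -1.89902945  0.93480592] 3.325
-31 0 [ 0.5595303  -0.06174997  0.08      ] [ 0.0041  0.0004 -0.0006  0.001 ]
-33 0 [ 0.5607374  -0.05969495  0.08      ] [ 0.0041 -0.001  -0.0064  0.0344]
-35 0 [ 0.56201549 -0.0576833   0.08      ] [ 0.0041 -0.0022 -0.0122  0.0677]
-36 0 [ 0.56268068 -0.05669451  0.08      ] [ 0.0041 -0.0027 -0.0151  0.0844]
```

View pics/s4.png

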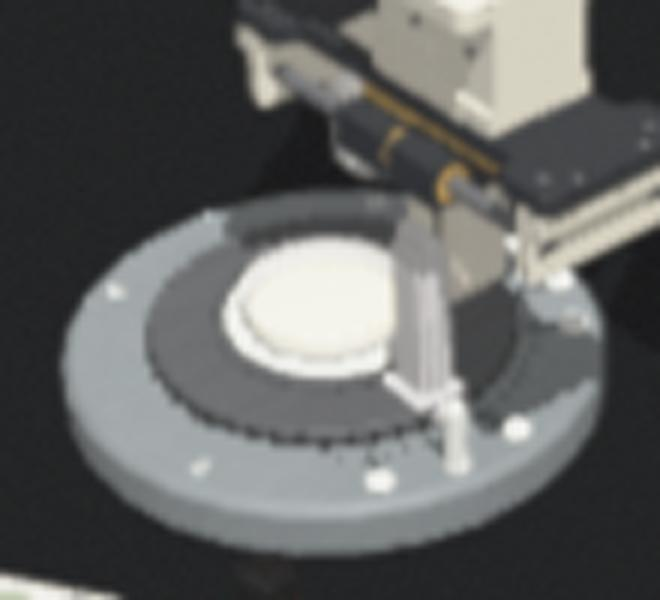

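The pointer is now hidden behind the pin in the side view, with the tab at (425,330). I'll try the wrist camera.

```bash
python3 - <<'E'
from h import *
np.set_printoptions(precision=4,suppress=True)
p,R,s=pose();im=robot.read_camera("wrist");cv2.imwrite("pics/w4.png",im[:,:,::-1]);print(robot.camera_params("wrist"))
np.savez("w4.npz",p=p,R=R)
E
```

```text
{'fx': 297.3186396354542, 'fy': 297.3186396354542, 'cx': 252.40151362857523, 'cy': 194.5224028582213, 'tool_from_camera': array([[ 0.0012, -0.2845,  0.9587, -0.1583],
       [ 1.    ,  0.0004, -0.0011,  0.    ],
       [-0.0001,  0.9587,  0.2845, -0.0772],
       [ 0.    ,  0.    ,  0.    ,  1.    ]])}
```

View pics/w4.png

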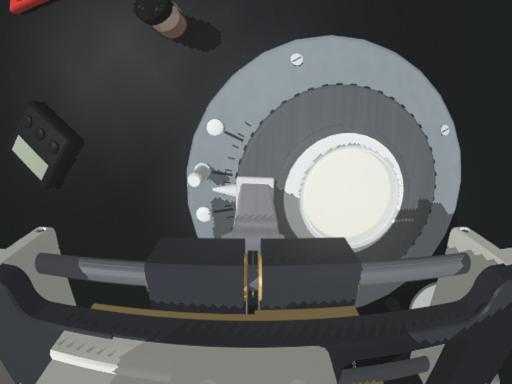

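The wrist view is good: pin at (198,175), pointer tip about (214,190), studs −58° at (215,127) and −22° at (204,214).

```bash
cat >> h.py <<'E'
def wplane(uv,z,p,R):
    c=robot.camera_params("wrist");M=c['tool_from_camera']
    x,y=uv[0]-c['cx'],uv[1]-c['cy'];r=np.hypot(x,y);th=r/c['fx']
    d=np.array([np.sin(th)*x/r,np.sin(th)*y/r,np.cos(th)])
    o=p+R@M[:3,3];d=R@M[:3,:3]@d;return (o+d*(z-o[2])/d[2])[:2]
def ang(q,c=C):
    q=q-c;return np.degrees(np.arctan2(q[1],q[0]))%360-180-np.degrees(YAW),np.linalg.norm(q)
def W(x,y,x0=180,y0=100,f=6): return ((x+.5)/f-.5+x0,(y+.5)/f-.5+y0)
def crop(k): 
    a=cv2.imread(f"pics/w{k}.png")[100:230,180:300];cv2.imwrite(f"pics/wc{k}.png",cv2.resize(a[:100],None,fx=6,fy=6,interpolation=2))
E
sed -i 's/a\[:100\]/a[20:120]/' h.py
python3 -c "
from h import *
crop(4)"
```

```text
(no output)
```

View pics/wc4.png

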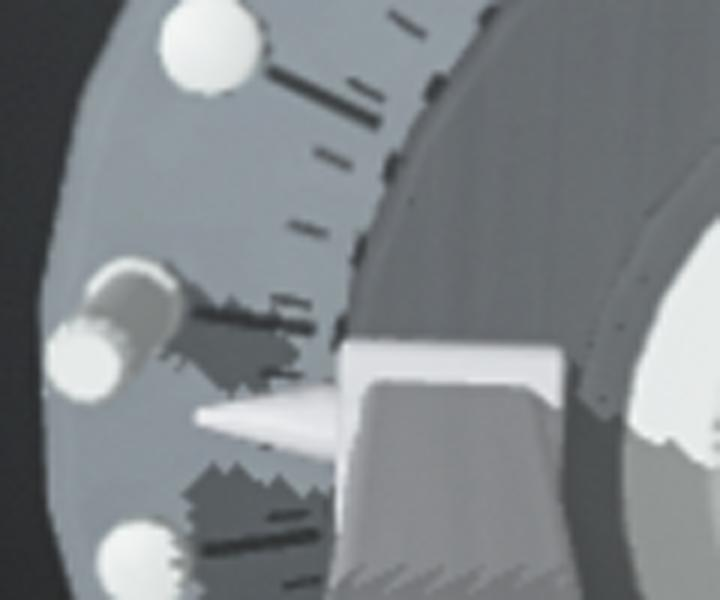

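```bash
python3 - <<'E'
from h import *
d=np.load("w4.npz");p,R=d['p'],d['R']
for n,x,y,z in(("-58",211,45,.034),("-22",142,562,.034),("foot",136,307,.031),("pintop",85,360,.062),("mark o",195,312,.03),("mark i",312,327,.03),("TIP",195,417,.036)):
    q=wplane(W(x,y,180,120),z,p,R);print(n,q,ang(q))
E
```

```text
-58 [0.58552315 0.00288587] (np.float64(-57.89299158461735), np.float64(0.10373603743808482))
-22 [ 0.53388492 -0.03506782] (np.float64(-22.00535648512286), np.float64(0.10427124562734054))
foot [ 0.55611564 -0.01258059] (np.float64(-39.47743475821781), np.float64(0.10390834630198297))
pintop [ 0.55662311 -0.01173708] (np.float64(-39.97990620627071), np.float64(0.104276735272825))
mark o [ 0.56055811 -0.01814212] (np.float64(-39.57852653252449), np.float64(0.09679252652598154))
mark i [ 0.56938839 -0.02942194] (np.float64(-39.737240031537), np.float64(0.08246957853026675))
TIP [ 0.55280495 -0.02668244] (np.float64(-32.749465059761434), np.float64(0.09534229963665622))
```

The wrist calibration agrees with the marks to within 0.5°. The ring is at −32.7° and needs −40°. I'll go about 4.5° further and look again.

Request:
move_arm(increments=[[0,-0.001,-0.007,0.037],[0,-0.0024,-0.013,0.073],[0,-0.0024,-0.013,0.073],[0,-0.0024,-0.013,0.073]])

```text
time: 3.88
tool_pos: [0.5622, -0.057, 0.0815]
tool_rot: [-0.185, 1.571, -2.605]
contact_force: [-1.3, -1.4, 1.7]
opening: 0.0004
```

```bash
python3 - <<'E'
from h import *
p,R,s=pose();im=robot.read_camera("wrist");cv2.imwrite("pics/w5.png",im[:,:,::-1]);np.savez("w5.npz",p=p,R=R);crop(5)
print(p,s['contact_force'],s['time'])
for a in(-35,-36,-37,-38,-39):P,G=goal(a,0,.08);print(a,inc(P,G,p,R))
E
```

```text
[ 0.56216097 -0.05699937  0.08149689] [-1.26785115 -1.37138048  1.66254452] 3.875
-35 [ 0.0037  0.001   0.0014 -0.0059]
-36 [ 0.0037  0.0003 -0.0015  0.0108]
-37 [ 0.0037 -0.0004 -0.0044  0.0274]
-38 [ 0.0037 -0.0011 -0.0073  0.0441]
-39 [ 0.0037 -0.0017 -0.0102  0.0608]
```

View pics/wc5.png

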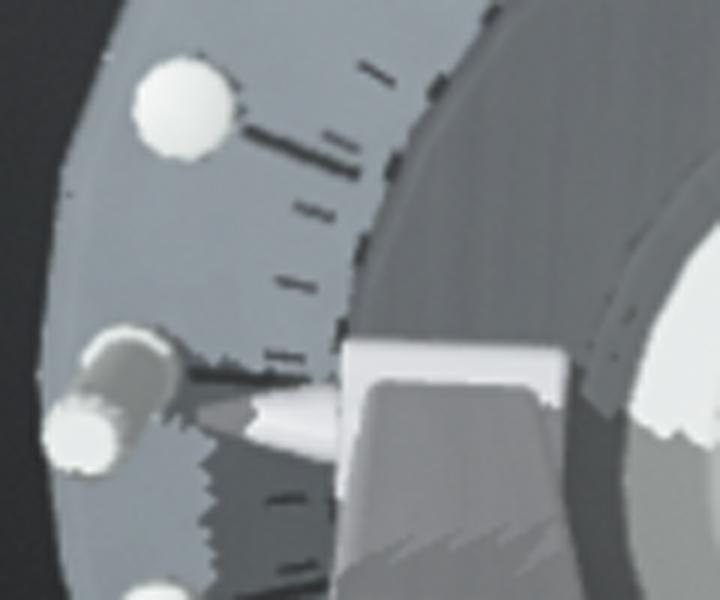

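```bash
python3 - <<'E'
from h import *
d=np.load("w5.npz");p,R=d['p'],d['R']
for n,x,y,z in(("-58",184,109,.034),("foot",132,377,.031),("pintop",81,435,.062),("mark o",195,372,.03),("mark i",305,380,.03),("TIP",197,413,.036)):
    q=wplane(W(x,y,180,120),z,p,R);print(n,q,ang(q))
E
```

```text
-58 [0.58556803 0.00304594] (np.float64(-57.94491636117729), np.float64(0.10387310008754069))
foot [ 0.55571375 -0.01279657] (np.float64(-39.229116802865676), np.float64(0.10398059991795097))
pintop [ 0.55675328 -0.01159311] (np.float64(-40.0845040755615), np.float64(0.1043144233864254))
mark o [ 0.56104144 -0.01832364] (np.float64(-39.74245953360925), np.float64(0.09635639560998026))
mark i [ 0.56916101 -0.02911858] (np.float64(-39.73783222441662), np.float64(0.08284869229175323))
TIP [ 0.55898704 -0.02134592] (np.float64(-37.66103443820944), np.float64(0.09524054752667331))
```

The ring is at −37.7°, so it needs about 2.2° more.

Request:
move_arm(increments=[[0,-0.0007,-0.003,0.018],[0,-0.0015,-0.0064,0.036],[0,-0.0015,-0.0064,0.036],[0,-0.0015,-0.0064,0.036]])

```text
time: 4.42
tool_pos: [0.5639, -0.0547, 0.0815]
tool_rot: [2.466, 1.571, 0.008]
contact_force: [-0.2, -2.4, 1.0]
opening: 0.0005
```

```bash
python3 - <<'E'
from h import *
p,R,s=pose();im=robot.read_camera("wrist");cv2.imwrite("pics/w6.png",im[:,:,::-1]);np.savez("w6.npz",p=p,R=R);crop(6)
print(p,s['contact_force'],s['time'])
E
```

```text
[ 0.56391207 -0.05465582  0.08150513] [-0.1659899  -2.4447413   1.00468794] 4.425
```

View pics/wc6.png

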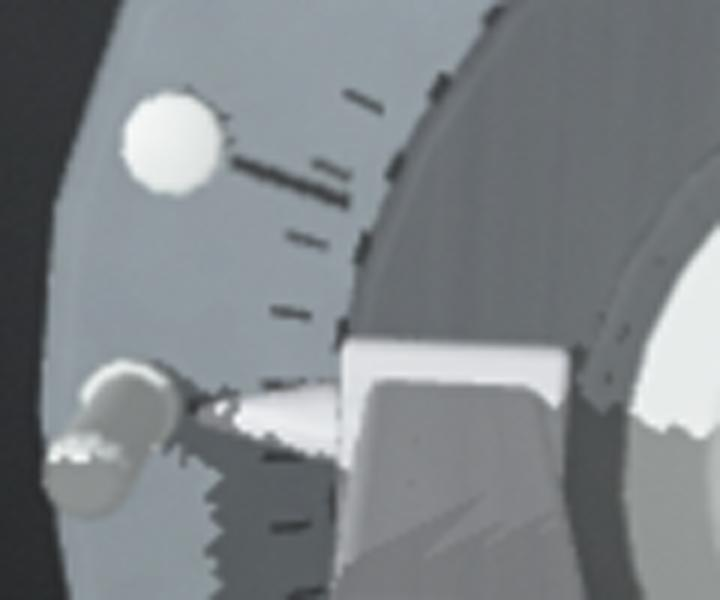

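```bash
python3 - <<'E'
from h import *
d=np.load("w6.npz");p,R=d['p'],d['R']
for n,x,y,z in(("-58",172,143,.034),("foot",132,411,.031),("pintop",82,475,.062),("TIP",197,411,.036),("TIP",197,414,.036)):
    q=wplane(W(x,y,180,120),z,p,R);print(n,q,ang(q))
P,G=goal(-39,.05,.08);print(inc(P,G,p,R))
E
```

```text
-58 [0.58559289 0.00311026] (np.float64(-57.96930857887597), np.float64(0.10392600064142674))
foot [ 0.55572637 -0.01279273] (np.float64(-39.235926191916164), np.float64(0.10397596719565576))
pintop [ 0.55674561 -0.0117384 ] (np.float64(-40.03344973726635), np.float64(0.10420244063309281))
TIP [ 0.5623187  -0.01875208] (np.float64(-40.2012272603985), np.float64(0.09524890095115982))
TIP [ 0.56202251 -0.0189757 ] (np.float64(-39.97798526340169), np.float64(0.095246166310974))
[ 0.0037 -0.0034  0.1219  0.0238]
```

The ring is at −40.0° to −40.2°. I'll back off, lift and verify.

Request:
move_arm(increments=[[0,0,0.05,0],[0,0,0.1,0],[-0.12,0,0.1,0],[-0.27,0,0.1,0],[-0.35,0,0.1,0]])

```text
time: 5.1
tool_pos: [0.5337, -0.0797, 0.2247]
tool_rot: [2.353, 1.566, -0.105]
contact_force: [0.3, -0.3, -0.3]
opening: 0.0005
```

```bash
python3 - <<'E'
from h import *
p,R,s=pose();im=robot.read_camera("wrist");cv2.imwrite("pics/w7.png",im[:,:,::-1]);np.savez("w7.npz",p=p,R=R)
snap(7);print(p,s['contact_force'],s['time'])
P=np.array([.3,-.35,.22]);print(inc(P,R,p,R))
E
```

```text
[ 0.5337195  -0.07973687  0.22470549] [ 0.3050878  -0.26510581 -0.28409891] 5.1
[0.0095 0.1549 0.8798 0.    ]
```

View pics/w7.png

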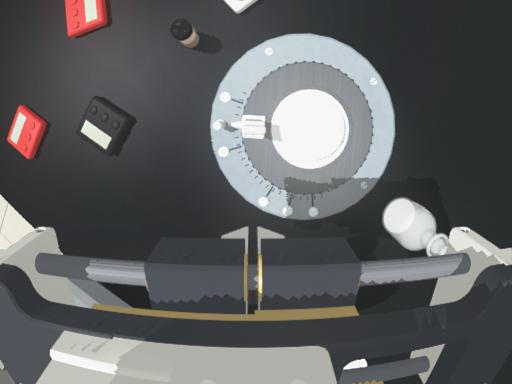

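View pics/s7.png

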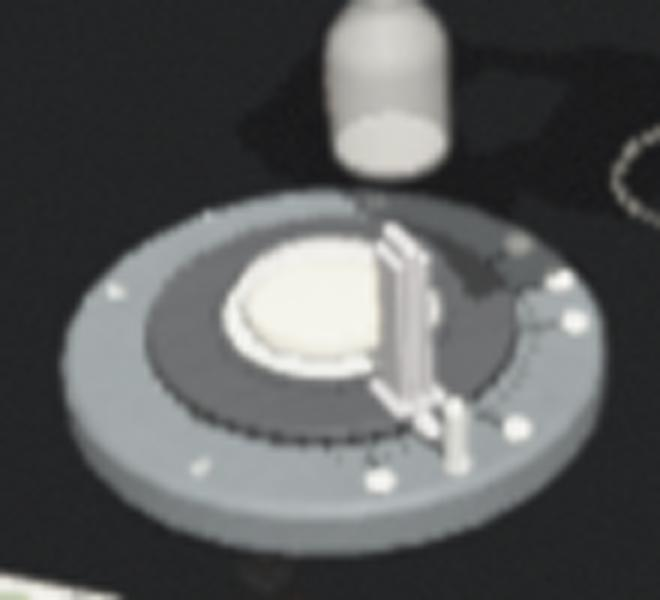

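The pointer is aimed at the pin (wrist view: tip about (233,126), pin (218,125)). I'll retract and check with the top camera.

Request:
move_arm(increments=[[0,0.03,0.15,0],[0,0.06,0.3,0],[0,0.09,0.45,0],[0,0.12,0.6,0],[0,0.15,0.74,0]])

```text
time: 5.88
tool_pos: [0.3393, -0.3138, 0.22]
tool_rot: [-1.779, 1.568, 2.046]
contact_force: [0.6, 0.0, -0.0]
opening: 0.0006
```

```bash
python3 - <<'E'
from h import *
snap(8)
p,R,s=pose();print(p,s['contact_force'],s['time'])
d=np.load("w7.npz");a=cv2.imread("pics/w7.png")[85:175,200:300];cv2.imwrite("pics/wc7.png",cv2.resize(a,None,fx=6,fy=6,interpolation=2))
E
```

```text
[ 0.33778132 -0.31626437  0.21994132] [0.6454907  1.25607961 0.15239227] 5.975
```

View pics/t8.png

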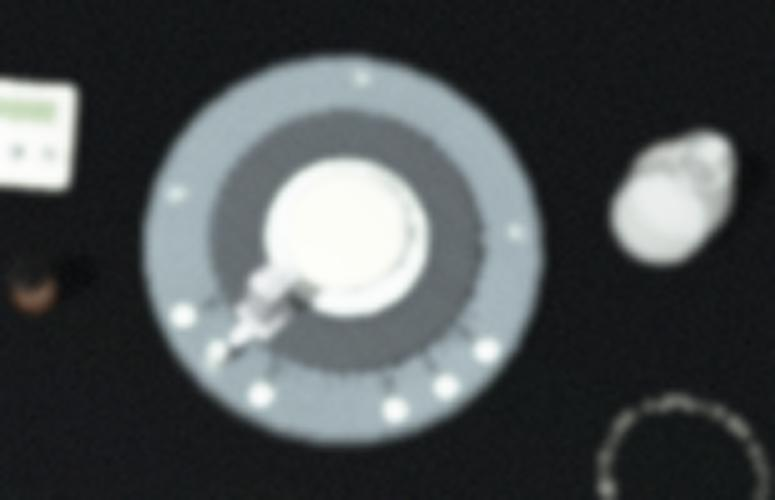

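View pics/wc7.png

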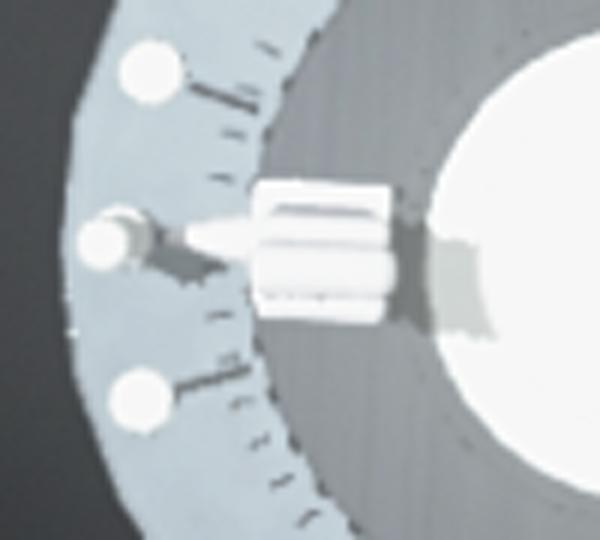

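```bash
python3 - <<'E'
from h import *
d=np.load("w7.npz");p,R=d['p'],d['R']
for n,x,y,z in(("-58",151,72,.034),("-22",141,400,.034),("foot",122,236,.031),("pintop",102,244,.062),("TIP",177,237,.036),("TIP",177,240,.036)):
    q=wplane(W(x,y,200,85),z,p,R);print(n,q,ang(q))
a=cv2.imread("pics/top0.png").astype(int);b=cv2.imread("pics/tr8.png").astype(int)
df=np.abs(a-b).max(2)
for n,(u0,u1,v0,v1) in dict(timer=(212,245,133,162),vial=(224,242,168,186),bottle=(345,376,143,176),dish=(279,312,151,180)).items(): print(n,(df[v0:v1,u0:u1]>40).sum())
E
```

```text
-58 [0.58519257 0.00325266] (np.float64(-57.786020551740265), np.float64(0.1041900662248808))
-22 [ 0.5332915  -0.03547502] (np.float64(-21.635243743444306), np.float64(0.10452260456299907))
foot [ 0.55620099 -0.01224559] (np.float64(-39.62638271885254), np.float64(0.1041237273173425))
pintop [ 0.55605192 -0.01194071] (np.float64(-39.662022737025), np.float64(0.10445684412061813))
TIP [ 0.56320527 -0.02103433] (np.float64(-39.802987058836834), np.float64(0.09288940243896689))
TIP [ 0.56274682 -0.02140019] (np.float64(-39.44129450404817), np.float64(0.09287412128592534))
timer 0
vial 0
bottle 0
dish 35
```

```bash
python3 - <<'E'
from h import *
a=cv2.imread("pics/top0.png").astype(int);b=cv2.imread("pics/tr8.png").astype(int)
v,u=np.where(np.abs(a-b).max(2)[151:180,279:312]>40);print(u.min()+279,u.max()+279,v.min()+151,v.max()+151)
print((np.abs(a-b).max(2)[151:171,279:312]>40).sum())
robot.hand_in()
E
```

```text
279 288 173 179
0
the job is handed in; nothing more can be done
```

The ring's pointer now points at the tall pin, which is on the −40° mark, and the job is handed in. I pushed the tab from one side with shut fingers, without gripping it. I checked the angle with the wrist camera as I went, then backed the hand off and retracted it.

- **Pointer angle:** In the last wrist view after release, the pointer tip reads −39.4° to −39.8°. The pin reads −39.65° in the same view, so they agree to about 0.2°. Before release the tip read −40.0° to −40.2°, which fits the small difference between views.
- **Other objects:** The top-camera picture taken afterwards shows no change at the vial, bottle or timer. The only changed pixels near the dish are at the tab's new place, and the dish itself is unchanged.
- **Limits:** The job took about 6 s in all. The force readings I took stayed under 4 N.
- **Disagreement:** Mid-push, one rough side-camera estimate put the ring about 2° further on than the wrist camera suggested. I relied on the wrist view, which read the known studs to within 0.4°.

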